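# Gauge a resin mount with a sprung pen

### The arm

A 6-joint arm with a two-finger parallel gripper is mounted at the origin on the work surface. World frame = base frame: x ahead of the robot, y to its left, z up, the work surface at z = 0. Lengths are in m, angles in rad, forces in N, time in s.
With the tool pointing down it reaches from about 0.4 to 0.925 m from the base axis. Payload 3.4 kg.
Tool frame: the origin (TCP) lies midway between the tips of the shut fingers; the grasp point (between the pads) lies 19 mm behind it; x points along the fingers, y is the direction in which the jaws open and shut, and the axes are right-handed (so a half turn about x gives the same grasp; the last joint's range is limited). The gripper opens to 85 mm and grips with 20 to 120 N. Pads are 22 mm wide; open, the fingers measure 114 mm over their backs; the gripper's body (76 mm by 85 mm) begins 54 mm behind the grasp point. The pads swing forward as they close: fully open they stand 13 mm farther back than shut.
Start: joints at [1.185, 0.307, 1.506, -0, 1.328, -0.073], TCP at [0.176, 0.547, 0.231] pointing down, gripper open.
Joint ranges: [-3.12, 3.12], [-1.05, 2.28], [0.14, 2.33], [-1.42, 4.57], [0.1, 2.73], [-2.68, 2.68]. Speed limits (rad/s): [2.57, 2.57, 3.14, 3.14, 3.14, 3.14].

### API

Orientations are given as a unit quaternion [x, y, z, w].
In Python, from cell import * gives the robot as it stands.
- The arm moves only by the shell command python3 -m inch 'ROWS' [FORCE]. ROWS is text: rows parted by semicolons, each of 5 numbers parted by spaces: the gripper's target within -1 to 1 (fully open at 1, half-way at 0, shut at -1), then the shift along the tool's x, y, z in cm, then the turn about the tool's x in rad. A call has 1 to 10 rows; each row is the pose to reach, as a shift and turn from the pose commanded when the call began, along the tool's axes at that moment; what a row does not reach only later rows make up. A row lasts 1/8 s, in which the tool goes at most 62.5 mm and 10.7 degrees, less where a joint would pass 70% of its speed; a pose out of reach is approached as far as the arm can. A call with a gripper value outside its range is refused whole. The fingers move at their own pace and stop on an object; FORCE is the grip in N (left out, the last holds). Time passes only in rows, so rows that repeat a pose let the fingers close. It gives the time, the measured TCP pose, the force and the opening at its end, in the units of the state.
- read_state(): the state, without advancing time (a new reading comes with each control period).
- camera(name): name is "side" or "top" or "wrist"; returns a dict with "pixels" (420x560x3 uint8, red, green, blue), "fov_y" (degrees; the focal length in pixels is half the picture's height over the tangent of half this angle, whatever the lens; pixels are square), "cx", "cy" (the principal point, pixels), "R" (3x3) and "t" (3): a world point X has camera coordinates R X + t; the wrist camera has in their place "tool_from_camera" (4x4, takes a point from camera to tool coordinates, whose origin is the TCP and whose axes are the tool frame's). Camera axes: x right, y down, z forward; pixel columns grow to the right and rows downward; lengths in m; the calibration is good to about 2 mm. A picture is of the moment at which its call begins: read the wrist's pose just before it. There is no depth.
- hand_in(): hands the job in, once; it reports no verdict.
The state is a dict: "time_s": time; "joint_pos": joint angles; "joint_velocities": joint speeds; "joint_efforts": joint torques, N m; "ee_pos": TCP position; "orientation": TCP orientation; "contact_force": force on the tool from outside, world axes, zero at the start; "torque": the same for the moment, N m; "gripper_width": finger opening in m.
Only numpy, scipy, OpenCV 4.12 (cv2) and the standard library are available. Lean on these libraries where they do the work, as an engineer would, in place of code of your own. Each camera call takes 0.05 s, during which the arm holds its last target.

### The job

Set the yellow resin mount, blue spot upwards, down in the middle of the black plate on the round white stage and let go of it. Then take the gauge pen out of its leaning stand and hold it upright with its brass tip on the blue spot, pressing gently so that the sprung tip is pushed in about half-way. Finish while holding the pen there in the gripper, and leave everything else on the bench where it stands.

Things in the scene. Friction and masses are not known exactly. Their poses are not given: they have to be found in the camera images.
- sample_center (a point): Centre (half-way up) of the yellow resin mount: a loose solid cylinder, upright, 44 mm in diameter and 30 mm tall, 40 to 85 g, standing on the bench with a flat blue spot on its top face. z is its axis, up.
- spot (a point): Centre of the blue spot on the top face of the yellow mount, 15 mm above the mount's centre and 9 mm off its axis (towards the mount's own x). The spot is 12 mm in diameter and flush with the face.
- plate_center (a point): Centre of the top face of the black round plate, 76 mm in diameter, 24 mm above the bench; it stands 4 mm proud on a white round stage 144 mm in diameter and 20 mm tall. Stage and plate are fixed. z is up.
- stand_mouth (a point): Mouth of the bore in the fixed pen stand, 78 mm above the bench. A 40 mm square aluminium block with an 18 mm through hole leans 20 degrees, top towards the stand's -x, between dark cheeks 84 mm high, 56 mm over their outsides (along y) and 44 mm long (x), on a dark foot 110 mm (x) by 84 mm (y). Axes are the stand's, z up.
- pen_grip (a point): On the gauge pen's axis, at the middle of its white grip; z runs along the pen, away from the tip. The grip is 20 mm square, its flats facing the pen's x and y, and 75 mm long: from 45 mm below this point (shoulder with a green band) to 30 mm above it; then a green round end, 16 mm across, 12 mm long. At the start the pen leans 20 degrees with its x and y in line with the stand's.
- pen_point (a point): The very end of the pen's brass tip (rounded, 7 mm across), on the pen's axis, 107 mm below the grip point while the tip is fully out; z runs up along the pen.
- pen_tip (a joint): How far the pen's sprung tip is pushed into the barrel, in m: 0 fully out, 0.012 fully in. The spring takes about 1 N to start moving, 3 N half-way (0.006) and 5 N fully in (350 N per m).
- sample: The yellow resin mount; origin at the centre of its underside.
- pen: The gauge pen, 90 g; origin on its axis at the shoulder, 45 mm below the grip point; axes as there. The shoulder sits on the mouth of the stand's bore. Below it a 16 mm round steel barrel, 40 mm long, goes loosely into the bore, and from that a 6 mm brass tip sticks out 22 mm. It slides out along its own axis; 65 mm of travel frees it.
- grey_mount_center (a point): Bystander: centre of a plain grey resin mount without a spot, loose, upright, 44 mm in diameter and 30 mm tall.
- cap_a_center (a point): Bystander: centre of a loose black rubber dust cap, 42 mm in diameter, 34 mm tall.
- cap_b_center (a point): Bystander: centre of a second such black dust cap.
- dish: Bystander: loose glass dish, 90 mm in diameter, 16 mm tall; origin under its centre.
- bottle: Bystander: loose small amber bottle, 48 mm in diameter, 85 mm tall; origin under its centre.
There are look-alikes about, which are no part of the job. Leave any red look-alike of the part that bears cap_a_center alone. Several things look just like the sample: the one meant starts farthest to the robot's left.

How it is judged:
On the way, in this order (a step that is already met when the one before it is completed fails the run):
1. the yellow mount stands in the middle of the black plate (within 12 mm), spot up, and is let go (horizontal distance between sample_center and plate_center below 0.012 m and z of sample_center in the frame of plate_center between 0.012 and 0.018 m and angle between sample_center's own z axis and vertical below 0.1 rad and contact force between the fingers and sample below 0.05 N), for 0.3 s.
2. the pen is held clear of its stand (distance between pen_point and stand_mouth above 0.08 m and contact force between the fingers and pen above 1 N), for 0.2 s.
At the end, for the whole second after the job is handed in: Yellow mount spot up within 12 mm of the black plate's middle, untouched by the fingers; pen held still in the fingers, within 8 degrees of upright, tip within 6 mm of the spot's centre, pushed in 2 to 10 mm with 0.7 to 6 N; bystanders upright within 20 mm of their places (all of step 1 and distance between pen_point and spot below 0.006 m and angle between pen_grip's own z axis and vertical below 0.14 rad and value of joint pen_tip between 0.002 and 0.01 m and contact force between pen and sample between 0.7 and 6 N and contact force between the fingers and pen above 1 N and linear speed of pen below 0.02 m/s and distance of each of grey_mount_center, cap_a_center, cap_b_center, dish, bottle from where it was at the start of the episode below 0.02 m and angle between each of grey_mount_center, cap_a_center, cap_b_center, dish, bottle's own z axis and vertical below 0.2 rad); the arm keeps its last pose, push and grip.
It fails at once if the pen is pressed hard on the mount (over 12 N) (contact force between pen and sample above 12 N).
It fails at once if the yellow mount is dropped from more than 12 mm above the plate (z of sample_center in the frame of plate_center above 0.027 m and contact force between anything else and sample below 0.01 N).
It fails at once if a bystander (grey mount, cap, dish or bottle) is pushed more than 30 mm (distance of any of grey_mount_center, cap_a_center, cap_b_center, dish, bottle from where it was at the start of the episode above 0.03 m).
It also fails if it takes over 54 s, if anything falls off the work surface, if the arm or the gripper's body presses on something with over 40 N, if the wrist force passes 120 N, or if a joint passes its speed limit or range.

## Working session

There is one attempt and no reset: what is moved stays moved. The work goes in short steps, Python scripts to look and compute and a shell command to move; the robot and the scene stay as the last step left them, time stands still between calls to the robot, and variables do not carry over. Pictures are saved under pics/ and viewed, and the job is handed in when it is done.

```bash
ls; mkdir -p pics; python3 - <<'E'
from cell import *
import cv2,json
s=read_state();print({k:(v if not hasattr(v,'round') else v) for k,v in s.items()})
for n in ["side","top","wrist"]:
    c=camera(n); cv2.imwrite(f"pics/{n}0.png",c["pixels"][:,:,::-1]); print(n,{k:v for k,v in c.items() if k!="pixels"})
E
```

```text
pics
{'time_s': 0.0, 'joint_pos': array([ 1.18552078e+00,  3.07570059e-01,  1.50768150e+00,  1.74247908e-05,
        1.32842294e+00, -7.34685294e-02]), 'joint_velocities': array([-5.78720872e-04,  2.35814454e-04,  4.49360564e-04,  4.14742796e-05,
        5.58484336e-04, -8.40082469e-04]), 'joint_efforts': array([-1.60156822e-03, -4.57548845e+01, -2.51917148e+01, -5.83600977e-04,
        1.33506587e-02, -2.66959677e-05]), 'ee_pos': array([0.17613005, 0.54661302, 0.23037969]), 'orientation': array([ 0.10908039,  0.6987033 , -0.1105112 ,  0.69835696]), 'contact_force': array([ 0.32549805,  0.73539132, -0.21174005]), 'torque': array([-0.03555641,  0.00700821,  0.0403135 ]), 'gripper_width': 0.08549540905485575}
side {'fov_y': 53.73965266915283, 'cx': 275.3696785140671, 'cy': 214.68343306410046, 'R': array([[ 0.93372971, -0.35734182, -0.02134594],
       [-0.23500715, -0.56690675, -0.78954948],
       [ 0.27003789,  0.74224225, -0.61331556]]), 't': array([-0.52373573,  0.22130943,  0.6828428 ])}
top {'fov_y': 49.030664678665374, 'cx': 280.74278964404834, 'cy': 208.02205451693203, 'R': array([[ 1.36051356e-02, -9.99906535e-01,  1.34960693e-03],
       [-9.95959304e-01, -1.36712290e-02, -8.87590137e-02],
       [ 8.87691686e-02, -1.36575162e-04, -9.96052216e-01]]), 't': array([0.02711232, 0.59562652, 1.02043577])}
wrist {'fov_y': 69.61968273437834, 'cx': 283.7740115572702, 'cy': 204.86150727246206, 'tool_from_camera': array([[-2.89925877e-04, -3.20989350e-01,  9.47082759e-01,
        -1.42880663e-01],
       [ 9.99999635e-01,  6.68277247e-04,  5.32620455e-04,
        -9.37907096e-04],
       [-8.03879353e-04,  9.47082568e-01,  3.20989039e-01,
        -8.29763460e-02],
       [ 0.00000000e+00,  0.00000000e+00,  0.00000000e+00,
         1.00000000e+00]])}
```

View pics/top0.png

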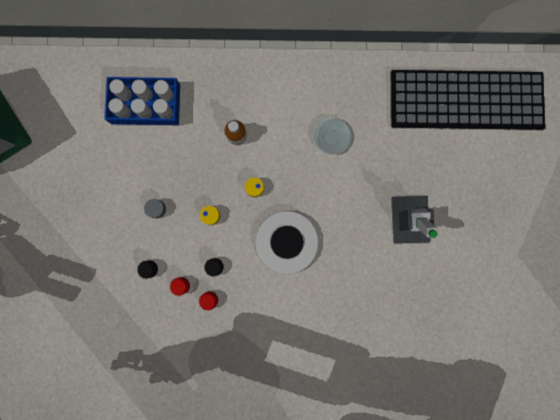

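View pics/side0.png

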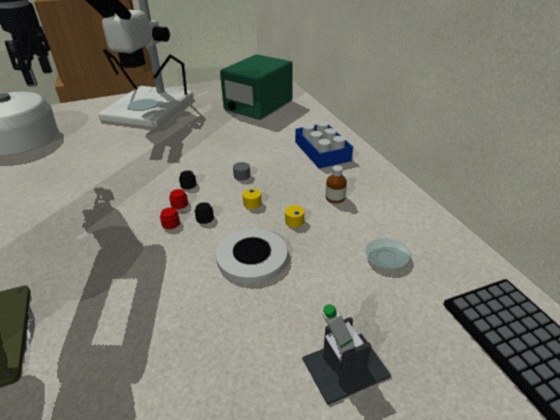

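View pics/wrist0.png

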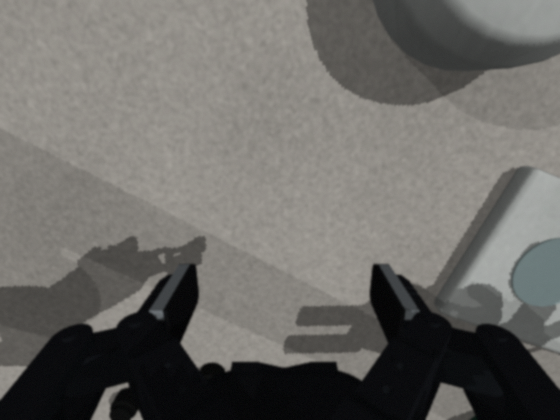

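Candidates for the sample: the yellow mount at top (209,215) and the one at (254,187), both with blue spots. The grey mount at (154,208) is plain. Robot-left (+y) is a smaller column here, so I choose (209,215). The red look-alikes at (179,286) and (208,301) stay alone. The pen's green end is at (433,233). I'll check these in close crops.

```bash
python3 - <<'E'
import cv2
im=cv2.imread("pics/top0.png")
a=cv2.resize(im[165:275,130:280],None,fx=5,fy=5,interpolation=cv2.INTER_CUBIC);cv2.imwrite("pics/c1.png",a)
a=cv2.resize(im[180:260,375:475],None,fx=7,fy=7,interpolation=cv2.INTER_CUBIC);cv2.imwrite("pics/c2.png",a)
s=cv2.imread("pics/side0.png")
a=cv2.resize(s[290:410,290:400],None,fx=5,fy=5,interpolation=cv2.INTER_CUBIC);cv2.imwrite("pics/c3.png",a)
E
```

```text
(no output)
```

View pics/c1.png

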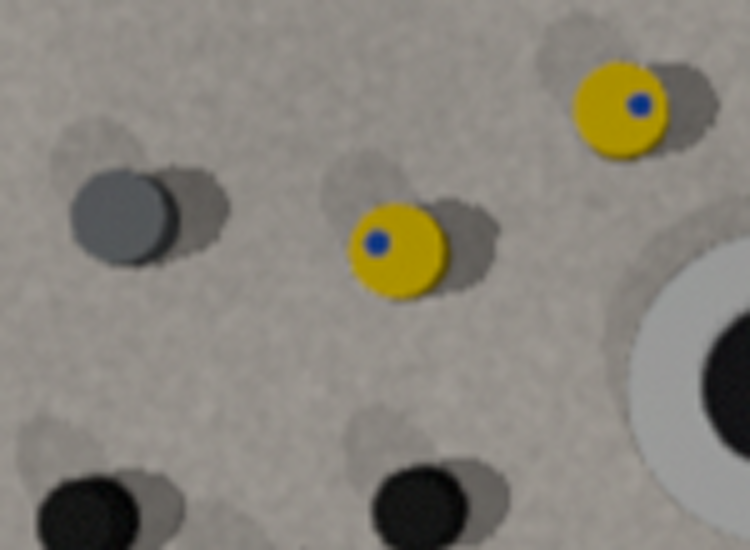

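View pics/c2.png

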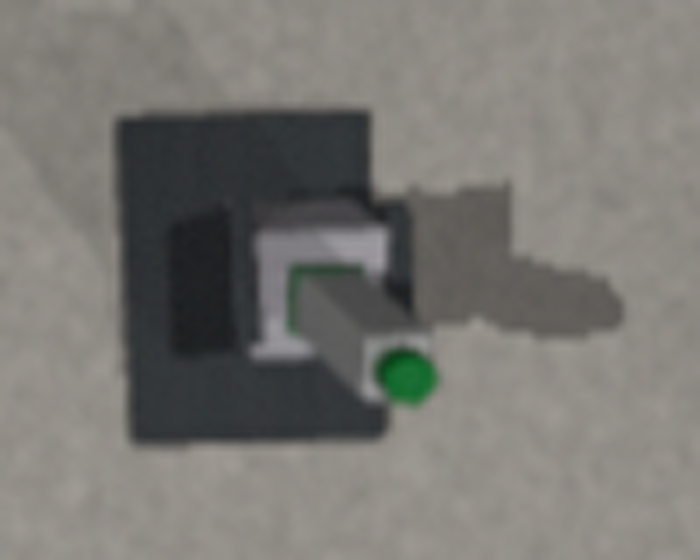

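View pics/c3.png

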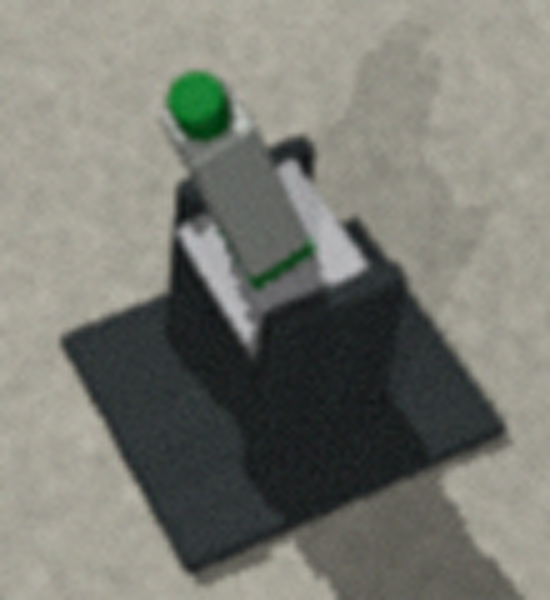

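The crops confirm it. The left yellow mount (crop c1 at 398,250) bears its spot at (377,243), and the foot's long side runs vertically in the image, so stand x ≈ world x and the pen leans towards the robot. Next I'll compute the positions.

```bash
cat > h.py <<'E'
from cell import *
import numpy as np, cv2
from scipy.spatial.transform import Rotation as Ro
def cam(n):
    s=read_state() if n=="wrist" else None
    c=camera(n); 
    if n=="wrist":
        T=np.eye(4);T[:3,:3]=Ro.from_quat(s["orientation"]).as_matrix();T[:3,3]=s["ee_pos"]
        M=np.linalg.inv(T@c["tool_from_camera"]); c["R"]=M[:3,:3];c["t"]=M[:3,3]
    c["f"]=210/np.tan(np.radians(c["fov_y"]/2)); return c
def save(c,name): cv2.imwrite("pics/"+name,c["pixels"][:,:,::-1])
def hit(c,u,v,z):
    d=c["R"].T@np.array([(u-c["cx"])/c["f"],(v-c["cy"])/c["f"],1]); o=-c["R"].T@c["t"]
    return o+d*(z-o[2])/d[2]
def proj(c,X):
    p=c["R"]@np.array(X)+c["t"]; return c["cx"]+c["f"]*p[0]/p[2],c["cy"]+c["f"]*p[1]/p[2]
def blob(c,lo,hi,box=None):
    h=cv2.cvtColor(c["pixels"],cv2.COLOR_RGB2HSV); m=cv2.inRange(h,lo,hi)
    if box: k=np.zeros_like(m);k[box[1]:box[3],box[0]:box[2]]=255;m&=k
    n,l,st,ce=cv2.connectedComponentsWithStats(m); return [(ce[i].round(2),st[i][4],st[i][:4]) for i in range(1,n) if st[i][4]>8]
def tool(s,P):  # world delta target-TCP -> tool axes cm
    R=Ro.from_quat(s["orientation"]).as_matrix(); return (R.T@(np.array(P)-s["ee_pos"])*100).round(2)
E
python3 - <<'E'
from h import *
s=read_state();print("R",Ro.from_quat(s["orientation"]).as_matrix().round(3))
c=cam("top");w=cam("side")
print("yel",blob(c,(20,120,60),(35,255,255)));print("blue",blob(c,(105,120,60),(130,255,255),(190,170,280,240)))
for u,v,z in [(209.6,215.1,.03),(205.4,213.6,.03),(287,242,.024)]: print(u,v,hit(c,u,v,z).round(4))
print("plate",[b for b in blob(c,(0,0,0),(180,255,50),(255,210,320,275))])
for b in blob(c,(0,0,0),(180,255,50),(255,210,320,275)):
  if b[1]>300: print("plate",hit(c,*b[0],.024))
# foot corners c2
for x,y in [(117,120),(369,113),(132,443),(385,437)]: print("foot",hit(c,375+x/7,180+y/7,0.006).round(4))
print("green",blob(c,(50,150,60),(75,255,255),(400,200,460,250)),blob(w,(50,150,60),(75,255,255),(300,290,360,330)))
for x,y in [(251,233),(389,233),(252,355)]: print("blk",hit(c,375+x/7,180+y/7,0.078).round(4))
E
```

```text
R [[-0.001  0.307  0.952]
 [-0.002  0.952 -0.307]
 [-1.    -0.002 -0.   ]]
yel [(array([253.53, 186.91]), np.int32(276), array([245, 177,  19,  20], dtype=int32)), (array([209.8 , 214.97]), np.int32(286), array([200, 206,  20,  19], dtype=int32))]
blue [(array([257.5, 185.5]), np.int32(12), array([256, 184,   4,   4], dtype=int32)), (array([205. , 213.2]), np.int32(10), array([204, 212,   3,   4], dtype=int32))]
209.6 215.1 [0.5766 0.196  0.03  ]
205.4 213.6 [0.5799 0.2056 0.03  ]
287 242 [0.5184 0.02   0.024 ]
plate [(array([286.62, 241.66]), np.int32(814), array([271, 226,  32,  32], dtype=int32))]
plate [0.51914513 0.02090251 0.024     ]
foot [ 0.6259 -0.2223  0.006 ]
foot [ 0.6294 -0.306   0.006 ]
foot [ 0.5191 -0.2264  0.006 ]
foot [ 0.5222 -0.3097  0.006 ]
green [(array([432.42, 233.29]), np.int32(38), array([429, 230,   8,   7], dtype=int32))] [(array([329.23, 310.65]), np.int32(106), array([324, 305,  11,  13], dtype=int32))]
blk [ 0.5831 -0.2459  0.078 ]
blk [ 0.5836 -0.2885  0.078 ]
blk [ 0.5454 -0.2458  0.078 ]
```

```bash
python3 - <<'E'
from h import *
s=read_state();print(tool(s,[.5766,.196,.15]),tool(s,[.5766,.196,.0]), s["time_s"])
E
```

```text
[  8.1  -21.12  48.87] [ 23.1  -21.1   48.87] 0.25
```

```bash
python3 -m inch '1 8 -21.1 48.9 0;1 8 -21.1 48.9 0;1 8 -21.1 48.9 0;1 8 -21.1 48.9 0;1 8 -21.1 48.9 0;1 8 -21.1 48.9 0;1 8 -21.1 48.9 0;1 8 -21.1 48.9 0;1 8 -21.1 48.9 0;1 8 -21.1 48.9 0' 40; python3 - <<'E'
from h import *
s=read_state();print(s)
c=cam("wrist");save(c,"w1.png")
E
```

```text
time_s: 1.5
ee_pos: [0.5793, 0.194, 0.1504]
orientation: [0.111, 0.698, -0.111, 0.698]
contact_force: [-0.4, 0.8, -0.1]
gripper_width: 0.0853
{'time_s': 1.5, 'joint_pos': array([ 2.54490055e-01,  4.24137462e-01,  1.53793067e+00, -6.99538815e-04,
        1.17963940e+00, -1.00028021e+00]), 'joint_velocities': array([ 0.04874691, -0.02581344,  0.03551616,  0.02977532,  0.02168869,
        0.01666587]), 'joint_efforts': array([ -1.43176854, -50.17886996, -23.44774961,  -0.30098976,
        -0.20971755,  -0.14972996]), 'ee_pos': array([0.57929111, 0.19404752, 0.15039272]), 'orientation': array([ 0.11094883,  0.69825791, -0.11140031,  0.69836682]), 'contact_force': array([-0.36535769,  0.83878362, -0.12491672]), 'torque': array([0.0009481 , 0.01178993, 0.00890068]), 'gripper_width': 0.08528079106190534}
```

View pics/w1.png

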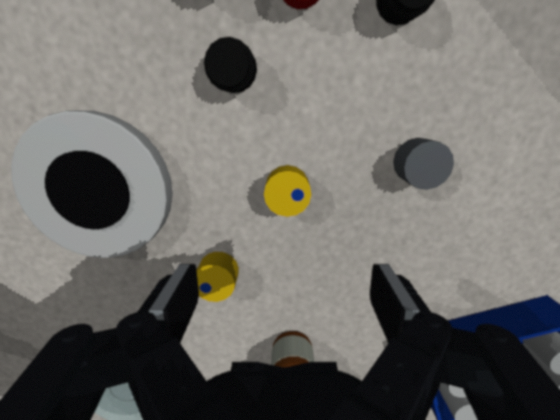

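The view shows the target mount at (288,190) with its spot at (297,195). The plate is at (87,189) and the other yellow mount at (217,280), under the left finger. I'll refine the position.

```bash
python3 - <<'E'
from h import *
s=read_state();c=cam("wrist")
print("tcp",s["ee_pos"],proj(c,s["ee_pos"]),proj(c,[*s["ee_pos"][:2],.0]))
print(blob(c,(18,120,60),(35,255,255)))
b=blob(c,(105,120,40),(130,255,255),(250,160,320,220));print(b,hit(c,*b[0][0],.03))
print(hit(c,288,192,.03),hit(c,87,189.5,.024))
# ellipse of top face
h=cv2.cvtColor(c["pixels"],cv2.COLOR_RGB2HSV);m=cv2.inRange(h,(18,120,120),(35,255,255))|cv2.inRange(h,(105,120,40),(130,255,255))
for x in (.576,.58): print(proj(c,[x,.196,.03]))
a=cv2.resize(c["pixels"][150:240,240:340,::-1],None,fx=6,fy=6,interpolation=cv2.INTER_CUBIC);cv2.imwrite("pics/w1c.png",a)
E
```

```text
tcp [0.57769667 0.19530745 0.15060846] (np.float64(285.32241715283396), np.float64(265.88439572919015)) (np.float64(284.61284164287815), np.float64(189.5264723158188))
[(array([285.41, 192.83]), np.int32(1777), array([263, 167,  48,  52], dtype=int32)), (array([216.97, 276.97]), np.int32(1551), array([197, 253,  41,  50], dtype=int32))]
[(array([296.16, 196.66]), np.int32(88), array([291, 192,  11,  10], dtype=int32))] [0.57930058 0.20578572 0.03      ]
[0.57278722 0.20004773 0.03      ] [0.51474883 0.02323553 0.024     ]
(np.float64(284.84594630203884), np.float64(196.53337067152202))
(np.float64(286.1875476405654), np.float64(200.5028076252854))
```

View pics/w1c.png

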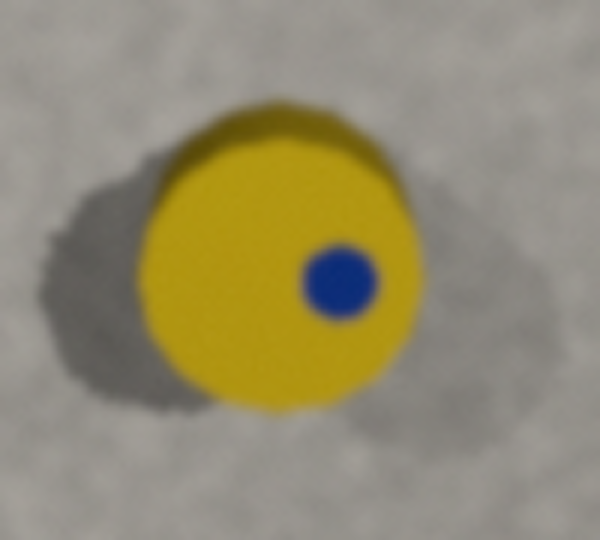

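```bash
python3 -m inch '1 5 0.1 -0.2 0;1 10 0.1 -0.2 0;1 13.5 0.1 -0.2 0;1 14.9 0.1 -0.2 0;1 14.9 0.1 -0.2 0;-1 14.9 0.1 -0.2 0;-1 14.9 0.1 -0.2 0;-1 14.9 0.1 -0.2 0;-1 14.9 0.1 -0.2 0;-1 14.9 0.1 -0.2 0' 40; python3 - <<'E'
from h import *
s=read_state();print(s["ee_pos"],s["contact_force"],s["gripper_width"])
c=cam("wrist");save(c,"w2.png")
E
```

```text
time_s: 2.85
ee_pos: [0.5766, 0.1983, 0.004]
orientation: [0.11, 0.698, -0.109, 0.699]
contact_force: [-1.6, 0.5, 6.8]
gripper_width: 0.0429
[0.5766237  0.19830339 0.00404649] [-1.58910759  0.47694751  6.81717509] 0.04291439825872189
```

View pics/w2.png

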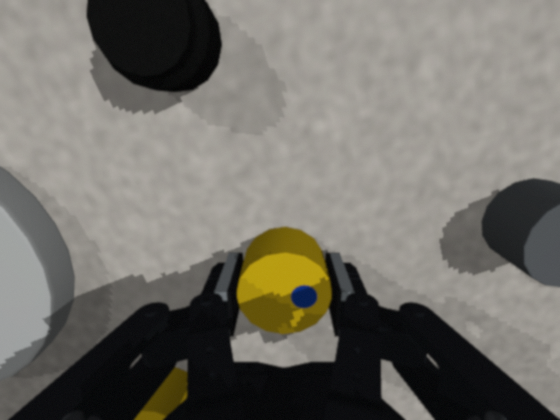

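The mount is held (opening 43 mm, upright, spot at (304,296)). Next I lift and carry it to above the plate.

```bash
python3 -m inch '-1 -4 0 0 0;-1 -9 0 0 0;-1 -10 -4 0 0;-1 -10 -9 -0.1 0;-1 -10 -14 -0.2 0;-1 -10 -17 -0.2 0;-1 -10 -18.6 -0.3 0;-1 -10 -18.6 -0.3 0;-1 -10 -18.6 -0.3 0' 40; python3 - <<'E'
from h import *
s=read_state();print(s["ee_pos"],s["contact_force"],s["gripper_width"])
c=cam("wrist");save(c,"w3.png")
t=cam("top");save(t,"t3.png");d=cam("side");save(d,"s3.png")
E
```

```text
time_s: 4.03
ee_pos: [0.5163, 0.0227, 0.1025]
orientation: [0.11, 0.698, -0.109, 0.699]
contact_force: [1.1, -0.5, -1.5]
gripper_width: 0.0428
[0.51630937 0.02265166 0.10250043] [ 1.13577926 -0.45862361 -1.5398274 ] 0.042776221350427635
```

View pics/w3.png

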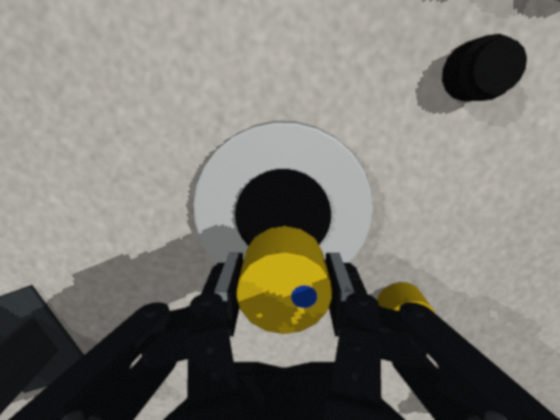

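View pics/s3.png

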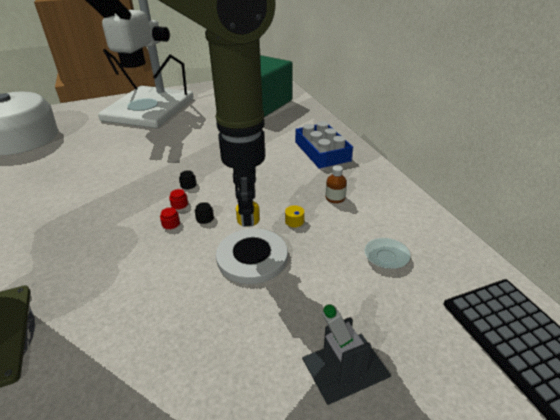

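The mount is held over the plate. In the wrist view the plate spans columns 235–332 with its far edge at row 168, and the stage spans 194–372 with its far edge at row 121. I'll compare plate-centre estimates from these.

```bash
python3 - <<'E'
from h import *
s=read_state();c=cam("wrist");R=Ro.from_quat(s["orientation"]).as_matrix()
z=R[:,2];print("toolz",z)
print("far plate",hit(c,283.5,168,.024)+z*.038, hit(c,283.5,168,.024)-z*.038, "stage",hit(c,283.5,121.5,.02)+z*.072,hit(c,283.5,121.5,.02)-z*.072)
print("lr plate",(hit(c,235,211,.024)+hit(c,332,211,.024))/2,"stage",(hit(c,194,205,.02)+hit(c,372.5,205,.02))/2)
d=cam("side");b=[x for x in blob(d,(0,0,0),(180,255,50),(215,225,290,275)) if x[1]>150];print(b)
for x in b: print("side",hit(d,*x[0],.024))
print("tcp->wrist mount spot",hit(c,304,296,s["ee_pos"][2]+.026))
# project candidate in each view
for P in ([.5191,.0209,.024],[.516,.023,.024]): print(proj(d,P),proj(c,P))
E
```

```text
toolz [ 9.52201288e-01 -3.05471227e-01  1.88258636e-04]
far plate [0.51680719 0.02156411 0.02400715] [0.44443989 0.04477992 0.02399285] stage [0.51766063 0.02127142 0.02001355] [0.38054365 0.06525928 0.01998645]
lr plate [0.5129467  0.02282488 0.024     ] stage [0.50948562 0.02373525 0.02      ]
[(array([251.32, 250.43]), np.int32(761), array([233, 238,  37,  26], dtype=int32))]
side [0.51720341 0.0176654  0.024     ]
tcp->wrist mount spot [0.51904018 0.03069577 0.12825087]
(np.float64(251.71447725100992), np.float64(249.15678424527897)) (np.float64(283.5602819666835), np.float64(218.7217720831675))
(np.float64(249.90293598233828), np.float64(248.89438773284223)) (np.float64(284.9100161774577), np.float64(214.43552700960066))
```

```bash
python3 -m inch '-1 4 -0.1 0.2 0;-1 6.5 -0.1 0.2 0;-1 7.3 -0.1 0.2 0;-1 7.4 -0.1 0.2 0;-1 7.4 -0.1 0.2 0' 40
```

```text
time_s: 4.9
ee_pos: [0.5179, 0.0205, 0.0288]
orientation: [0.11, 0.698, -0.11, 0.699]
contact_force: [-0.2, -0.3, -0.9]
gripper_width: 0.0429
```

```bash
python3 -m inch '-1 0.1 0 0 0;-1 0.1 0 0 0;0.6 0.1 0 0 0;1 0.1 0 0 0;1 0.1 0 0 0;1 -2 0 0 0;1 -6 0 0 0;1 -12 0 0 0;1 -12 0 0 0' 40;  python3 - <<'E'
from h import *
s=read_state();print(s["ee_pos"],s["contact_force"],s["gripper_width"])
c=cam("wrist");save(c,"w4.png")
E
```

```text
time_s: 6.02
ee_pos: [0.5211, 0.0202, 0.153]
orientation: [0.11, 0.695, -0.109, 0.702]
contact_force: [0.3, -0.4, -0.7]
gripper_width: 0.0851
[0.52107525 0.02018709 0.15298018] [ 0.33402544 -0.40258101 -0.68967608] 0.0850885330711699
```

View pics/w4.png

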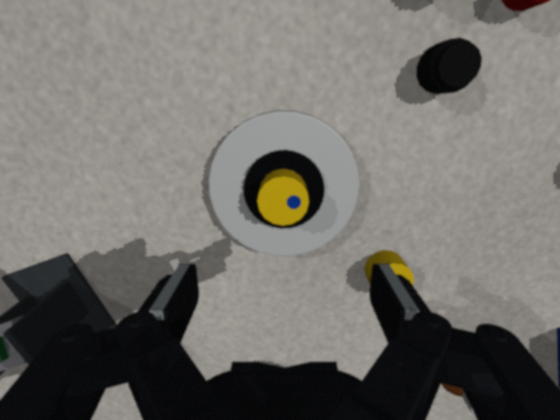

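The mount stands on the plate, spot up at (294,202). I'll check the centring.

```bash
python3 - <<'E'
from h import *
s=read_state();c=cam("wrist")
a=cv2.resize(c["pixels"][100:265,200:370,::-1],None,fx=4.5,fy=3.6*1.25,interpolation=cv2.INTER_CUBIC)[:600]
b=blob(c,(105,120,40),(130,255,255),(250,160,320,220));print(s["ee_pos"],b,"spot",hit(c,*b[0][0],.054))
cv2.imwrite("pics/w4c.png",cv2.resize(c["pixels"][140:240,230:340,::-1],None,fx=6,fy=6,interpolation=cv2.INTER_CUBIC))
t=cam("top");save(t,"t4.png")
b=blob(t,(105,120,40),(130,255,255),(260,210,320,270));print(b);[print("spot top",hit(t,*x[0],.054)) for x in b]
E
```

```text
[0.51900449 0.02024975 0.15060338] [(array([294.27, 205.26]), np.int32(108), array([289, 200,  12,  12], dtype=int32))] spot [0.52062014 0.02827627 0.054     ]
[]
```

View pics/w4c.png

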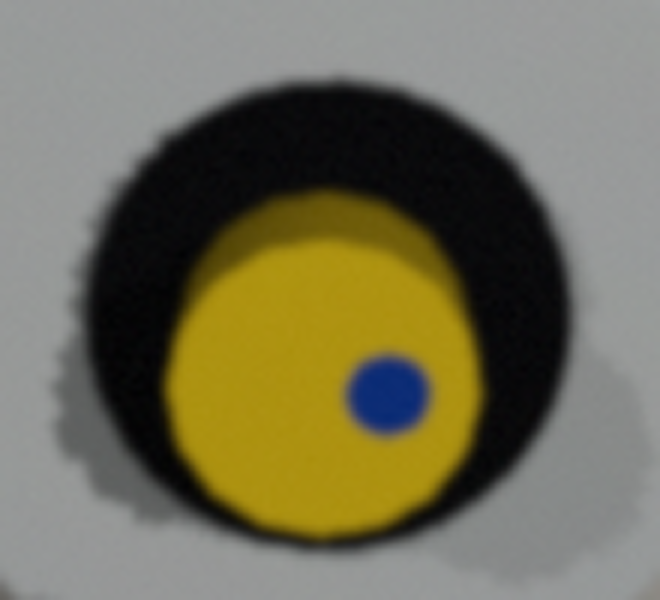

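View pics/t4.png

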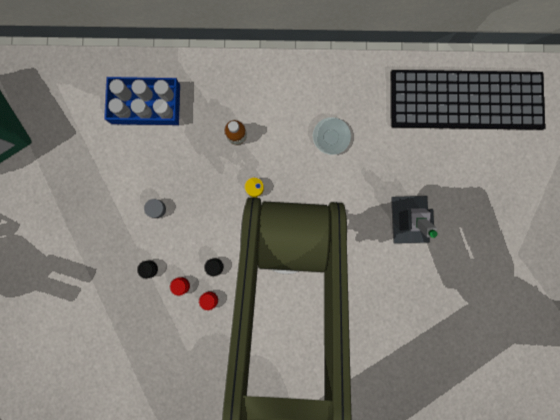

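```bash
python3 - <<'E'
from h import *
from scipy.optimize import least_squares
t=cam("top");d=cam("side")
ps=np.radians(2.2);ax=np.array([-np.sin(np.radians(20))*np.cos(ps),-np.sin(np.radians(20))*np.sin(ps),np.cos(np.radians(20))])
f=lambda X:np.r_[np.array(proj(t,X))-[432.42,233.29],np.array(proj(d,X))-[329.23,310.65]]
r=least_squares(f,[.55,-.27,.15]);X=r.x;print("green",X,r.fun)
m=X-ax*.083;print("mouth",m,"grip",m+ax*.045)
for z in(.156,): print(hit(t,432.42,233.29,z),hit(d,329.23,310.65,z))
E
```

```text
green [ 0.53718817 -0.26634825  0.15468682] [-0.06962926  0.18214178  0.1252979  -0.01787987]
mouth [ 0.56555492 -0.26525851  0.07669233] grip [ 0.55017535 -0.26584933  0.1189785 ]
[ 0.53750074 -0.2660587   0.156     ] [ 0.53647152 -0.26724192  0.156     ]
```

```bash
python3 -m inch '1 -5 0 0 0;1 -8 -3 1 0;1 -8 -26.3 11.7 -0.35;1 -8 -26.3 11.7 -0.35;1 -8 -26.3 11.7 -0.35;1 -8 -26.3 11.7 -0.35;1 -8 -26.3 11.7 -0.35;1 -8 -26.3 11.7 -0.35;1 -8 -26.3 11.7 -0.35;1 -8 -26.3 11.7 -0.35' 40;  python3 - <<'E'
from h import *
s=read_state();print(s["ee_pos"],s["joint_pos"].round(2),Ro.from_quat(s["orientation"]).as_matrix().round(3))
c=cam("wrist");save(c,"w5.png"); t=cam("top");save(t,"t5.png")
b=blob(t,(105,120,40),(130,255,255),(260,210,320,270));print(b);[print("spot top",hit(t,*x[0],.054)) for x in b]
print(blob(c,(50,150,40),(75,255,255)))
ps=np.radians(2.2);ax=np.array([-np.sin(np.radians(20))*np.cos(ps),-np.sin(np.radians(20))*np.sin(ps),np.cos(np.radians(20))])
m=np.array([.5655,-.2655,.078])
for l in(0,.075,.083,.087):print(l,proj(c,m+ax*l))
E
```

```text
time_s: 7.52
ee_pos: [0.5477, -0.264, 0.2283]
orientation: [-0.014, 0.707, 0.014, 0.707]
contact_force: [0.2, -0.1, -0.7]
gripper_width: 0.0853
[ 0.54771519 -0.26395508  0.2282561 ] [-0.52  0.36  1.44  0.    1.35 -2.13] [[-0.001 -0.04   0.999]
 [ 0.001  0.999  0.04 ]
 [-1.     0.001 -0.   ]]
[(array([283.33, 240.25]), np.int32(12), array([282, 239,   4,   4], dtype=int32))]
spot top [0.52165571 0.02859375 0.054     ]
[(array([280.38, 203.13]), np.int32(266), array([271, 194,  19,  19], dtype=int32))]
0 (np.float64(282.0543651754473), np.float64(206.41198137982985))
0.075 (np.float64(281.69278209212814), np.float64(204.72170025058844))
0.083 (np.float64(281.64011947792284), np.float64(204.4755199752539))
0.087 (np.float64(281.61237211081306), np.float64(204.34581022616555))
```

View pics/w5.png

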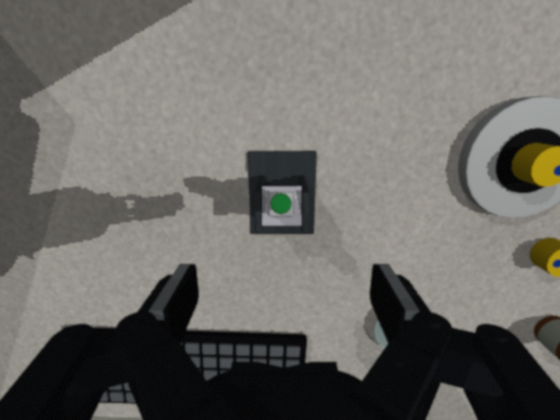

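View pics/t5.png

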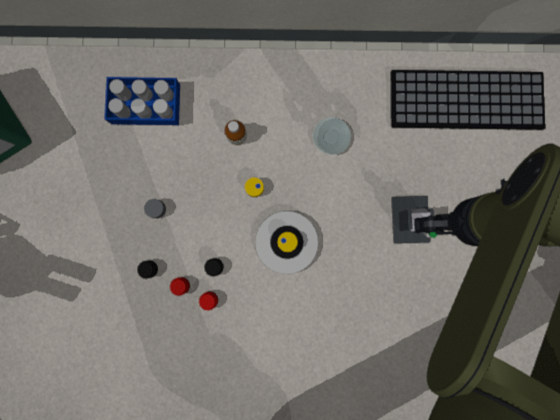

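The wrist view looks straight down the pen axis (green end at (280,203)) and the block edges are parallel to the jaws. The mount sits centred on the plate in the top view, spot at (283,240).

```bash
python3 - <<'E'
from h import *
s=read_state();print(s["ee_pos"],tool(s,[.5495,-.2662,.1]))
E
```

```text
[ 0.54791734 -0.26441464  0.22856616] [12.86 -0.19  0.15]
```

```bash
python3 -m inch '1 5 -0.2 0.1 0;1 9 -0.2 0.1 0;1 11.5 -0.2 0.1 0;1 12.8 -0.2 0.1 0;1 12.8 -0.2 0.1 0;1 12.8 -0.2 0.1 0' 30;  python3 - <<'E'
from h import *
s=read_state();print(s["ee_pos"],s["contact_force"],tool(s,[.5495,-.2662,.1]))
c=cam("wrist");save(c,"w6.png"); t=cam("side");save(t,"s6.png")
cv2.imwrite("pics/s6c.png",cv2.resize(t["pixels"][250:410,260:420,::-1],None,fx=3.7,fy=3.7,interpolation=cv2.INTER_CUBIC))
E
```

```text
time_s: 8.38
ee_pos: [0.5499, -0.2682, 0.1016]
orientation: [-0.014, 0.706, 0.013, 0.708]
contact_force: [0.2, 0.4, -1.2]
gripper_width: 0.0856
[ 0.54994516 -0.26818795  0.10162079] [ 0.17755786  0.37315387 -1.15691697] [ 0.16  0.2  -0.04]
```

View pics/w6.png

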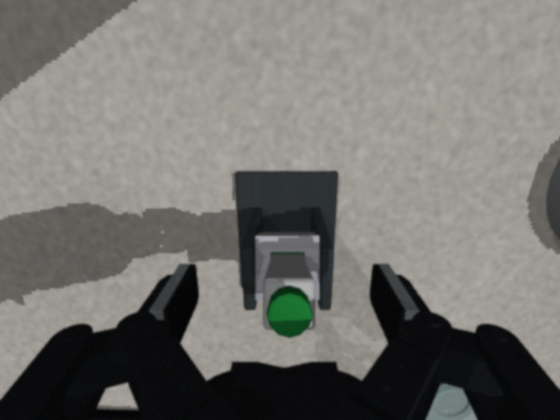

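View pics/s6c.png

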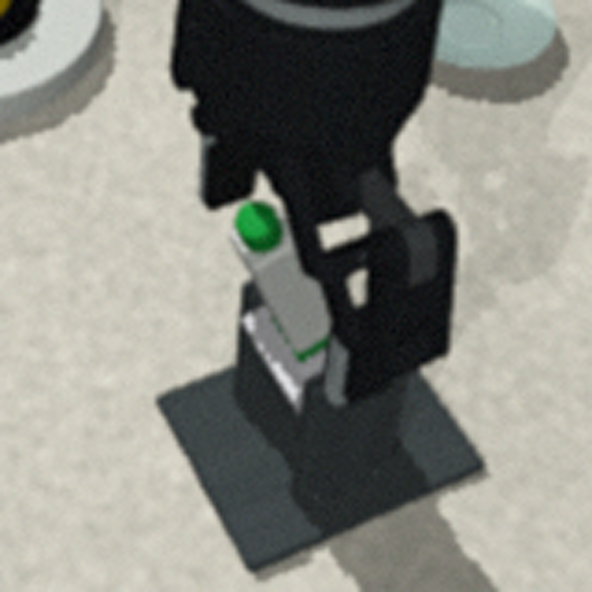

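The pen is between the jaws, its centre at column 290 against 284.5 for the finger midline, so I shift +2 mm in tool y and close.

```bash
python3 -m inch '1 0.1 0.2 0 0;1 0.1 0.2 0 0;-1 0.1 0.2 0 0;-1 0.1 0.2 0 0;-1 0.1 0.2 0 0;-1 0.1 0.2 0 0;-1 0.1 0.2 0 0;-1 0.1 0.2 0 0' 30;  python3 - <<'E'
from h import *
s=read_state();print(s["ee_pos"],s["contact_force"],s["gripper_width"])
c=cam("wrist");save(c,"w7.png"); t=cam("side");save(t,"s7.png")
cv2.imwrite("pics/s7c.png",cv2.resize(t["pixels"][250:410,260:420,::-1],None,fx=3.7,fy=3.7,interpolation=cv2.INTER_CUBIC))
E
```

```text
time_s: 9.48
ee_pos: [0.5488, -0.2659, 0.0993]
orientation: [-0.014, 0.707, 0.013, 0.707]
contact_force: [-0.2, -0.4, 1.2]
gripper_width: 0.0196
[ 0.54882991 -0.26591057  0.0993016 ] [-0.22069871 -0.4370314   1.23988292] 0.01955823252185653
```

View pics/w7.png

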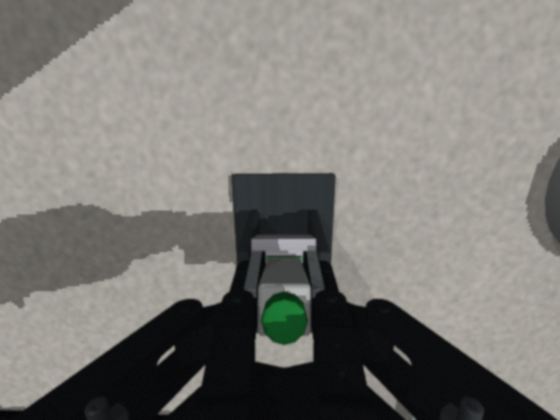

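View pics/s7c.png

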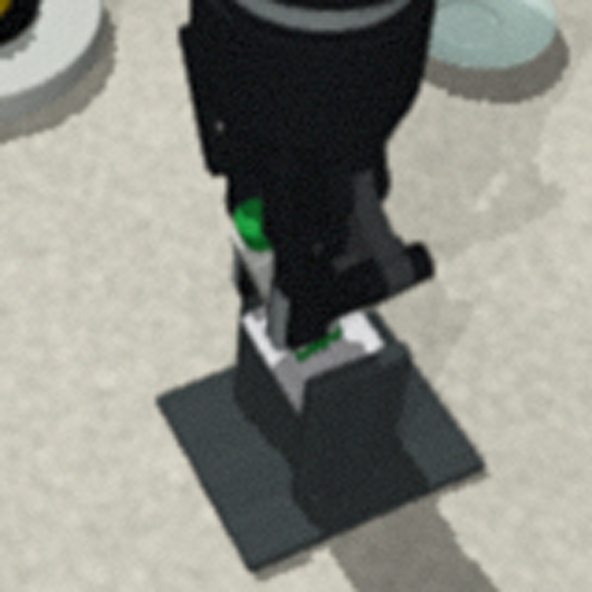

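The pen is held (opening 19.6 mm). My plan is to slide it 50 mm out along its 20° axis so that only the 6 mm brass tip is still in the mouth. Then I move the grip +x so the bore's edge swings the pen upright between the pads.

```bash
python3 -m inch '-1 -1 0 -0.36 0;-1 -2 0 -0.73 0;-1 -3 0 -1.09 0;-1 -4 0 -1.45 0;-1 -4.7 0 -1.71 0;-1 -4.7 0 -1.71 0;-1 -4.7 0 -1.71 0' 30;  python3 - <<'E'
from h import *
s=read_state();print(s["ee_pos"],s["contact_force"],s["gripper_width"])
c=cam("wrist");save(c,"w8.png"); t=cam("side");save(t,"s8.png")
cv2.imwrite("pics/s8c.png",cv2.resize(t["pixels"][250:410,260:420,::-1],None,fx=3.7,fy=3.7,interpolation=cv2.INTER_CUBIC))
E
```

```text
time_s: 10.45
ee_pos: [0.5317, -0.2664, 0.1462]
orientation: [-0.013, 0.707, 0.014, 0.707]
contact_force: [-0.3, 0.6, -1.3]
gripper_width: 0.0196
[ 0.53167328 -0.26641947  0.14615495] [-0.26929     0.58930496 -1.30933699] 0.01955648342108144
```

View pics/s8c.png

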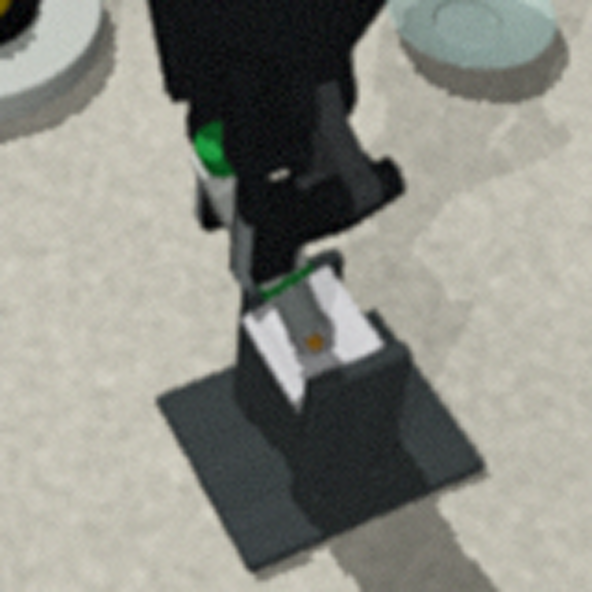

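View pics/w8.png

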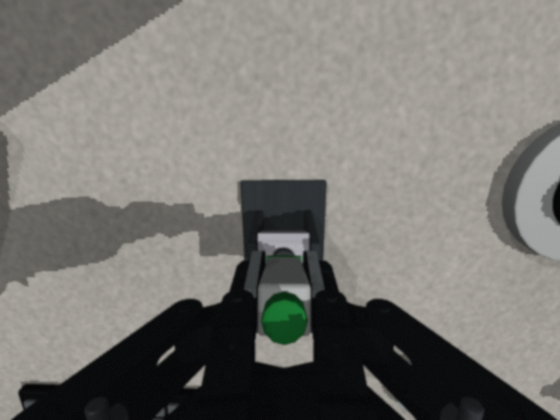

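Only the brass tip remains in the mouth. Now the swing, slowly, with a 20 N grip.

```bash
python3 -m inch '-1 0 0 0.4 0;-1 -0.1 0 0.9 0;-1 -0.2 0 1.4 0;-1 -0.3 0 1.9 0;-1 -0.4 0 2.4 0;-1 -0.4 0 2.4 0' 20;  python3 - <<'E'
from h import *
s=read_state();print(s["ee_pos"],s["contact_force"],s["gripper_width"])
c=cam("wrist");save(c,"w9.png"); t=cam("side");save(t,"s9.png")
cv2.imwrite("pics/s9c.png",cv2.resize(t["pixels"][250:410,260:420,::-1],None,fx=3.7,fy=3.7,interpolation=cv2.INTER_CUBIC))
E
```

```text
time_s: 11.3
ee_pos: [0.5563, -0.2655, 0.1504]
orientation: [-0.014, 0.707, 0.014, 0.707]
contact_force: [-3.6, 0.1, 0.6]
gripper_width: 0.0197
[ 0.55632167 -0.26550476  0.15044528] [-3.56192901  0.05719396  0.56808252] 0.019686109763548697
```

View pics/s9c.png

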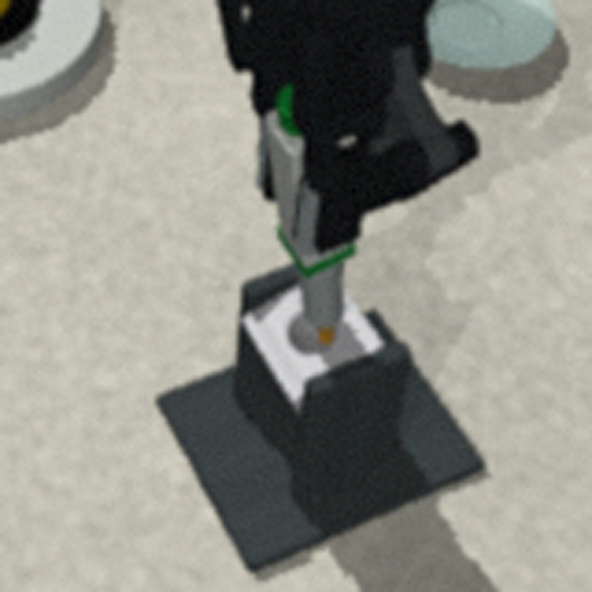

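View pics/w9.png

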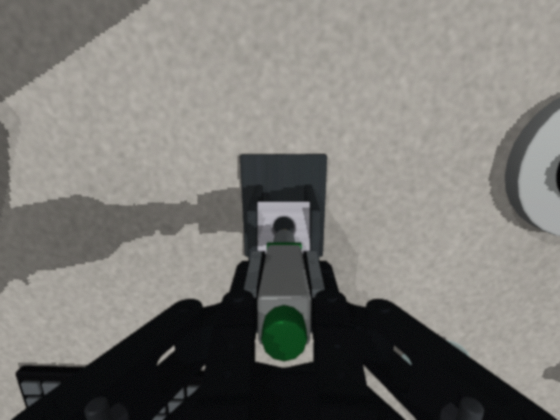

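It is pivoting as planned: the pen is nearly upright in the side view, the tip still bears on the bore edge and the reaction is 3.6 N. I continue.

```bash
python3 -m inch '-1 -0.1 0 0.4 0;-1 -0.1 0 0.8 0;-1 -0.1 0 1.2 0;-1 -0.1 0 1.4 0;-1 -0.1 0 1.4 0' 20;  python3 - <<'E'
from h import *
s=read_state();print(s["ee_pos"],s["contact_force"],s["gripper_width"])
c=cam("wrist");save(c,"w10.png"); t=cam("side");save(t,"s10.png")
cv2.imwrite("pics/s10c.png",cv2.resize(t["pixels"][250:410,260:420,::-1],None,fx=3.7,fy=3.7,interpolation=cv2.INTER_CUBIC))
E
```

```text
time_s: 12.02
ee_pos: [0.5702, -0.265, 0.1514]
orientation: [-0.014, 0.707, 0.014, 0.707]
contact_force: [-3.2, -0.4, -0.1]
gripper_width: 0.0195
[ 0.57016545 -0.26502015  0.15136978] [-3.21611883 -0.37446424 -0.06302784] 0.01949323250676118
```

View pics/s10c.png

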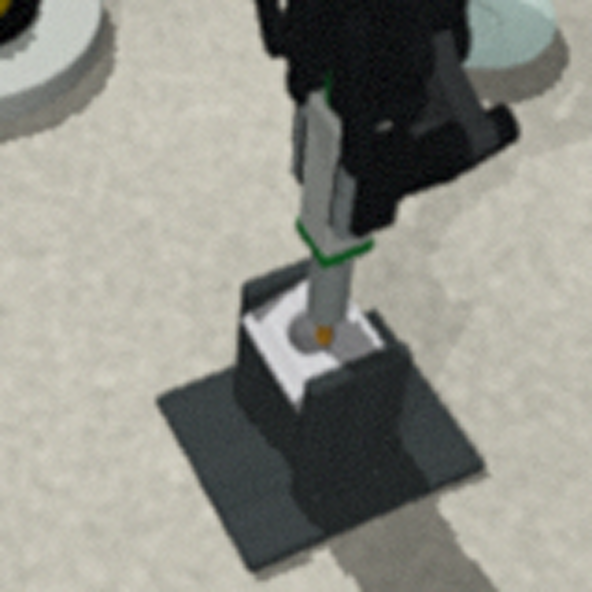

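View pics/w10.png

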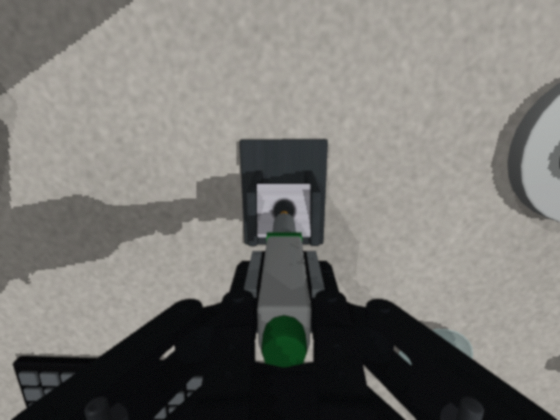

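```bash
cat >> h.py <<'E'
def penpts(g,th,ps=.04):
    ax=np.array([-np.sin(th)*np.cos(ps),-np.sin(th)*np.sin(ps),np.cos(th)]); xa=np.array([np.cos(th)*np.cos(ps),np.cos(th)*np.sin(ps),np.sin(th)])
    return dict(top=g+ax*.042,green_base=g+ax*.030,edge_hi=g+ax*.03-xa*.01,edge_lo=g-ax*.045-xa*.01,barrelend=g-ax*.085,tip=g-ax*.107)
E
python3 - <<'E'
from h import *
s=read_state();c=cam("wrist");d=cam("side")
print(blob(c,(50,100,30),(80,255,255)),blob(d,(50,100,30),(80,255,255),(280,230,380,340)))
for th in (0.15,.1,.05,0,-.05):
    g=s["ee_pos"]+[0.001,0,.0215]
    p=penpts(g,th);print(th,{k:np.round(proj(c,v),1).tolist() for k,v in p.items() if k in("top","edge_hi","edge_lo")},{k:np.round(proj(d,v),1).tolist() for k,v in p.items()if k in("top","edge_lo","tip")})
cv2.imwrite("pics/w10c.png",cv2.resize(c["pixels"][190:380,230:340,::-1],None,fx=3,fy=3,interpolation=cv2.INTER_CUBIC))
cv2.imwrite("pics/s10d.png",cv2.resize(d["pixels"][265:350,320:380,::-1],None,fx=7,fy=7,interpolation=cv2.INTER_CUBIC))
E
```

```text
[(array([283.08, 233.94]), np.int32(124), array([266, 232,  36,   7], dtype=int32)), (array([283.68, 342.26]), np.int32(1885), array([262, 316,  44,  52], dtype=int32))] [(array([348.18, 273.06]), np.int32(17), array([347, 270,   3,   8], dtype=int32)), (array([349.54, 317.63]), np.int32(46), array([341, 311,  19,  11], dtype=int32))]
0.15 {'top': [285.7, 349.7], 'edge_hi': [285.5, 303.9], 'edge_lo': [284.8, 242.6]} {'top': [352.1, 271.6], 'edge_lo': [348.2, 316.5], 'tip': [356.0, 338.4]}
0.1 {'top': [285.7, 355.2], 'edge_hi': [285.5, 308.4], 'edge_lo': [284.8, 239.3]} {'top': [353.6, 270.9], 'edge_lo': [346.7, 316.9], 'tip': [352.8, 339.9]}
0.05 {'top': [285.7, 360.5], 'edge_hi': [285.5, 312.8], 'edge_lo': [284.8, 236.1]} {'top': [355.1, 270.3], 'edge_lo': [345.3, 317.3], 'tip': [349.6, 341.3]}
0 {'top': [285.7, 365.5], 'edge_hi': [285.5, 317.1], 'edge_lo': [284.8, 233.0]} {'top': [356.6, 269.8], 'edge_lo': [343.8, 317.7], 'tip': [346.4, 342.7]}
-0.05 {'top': [285.7, 370.1], 'edge_hi': [285.5, 321.4], 'edge_lo': [284.8, 230.0]} {'top': [358.1, 269.3], 'edge_lo': [342.4, 318.0], 'tip': [343.2, 343.9]}
```

View pics/w10c.png

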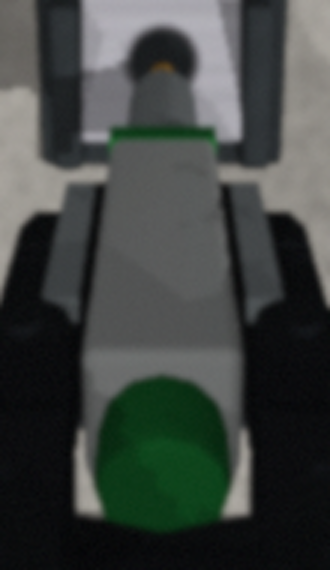

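View pics/s10d.png

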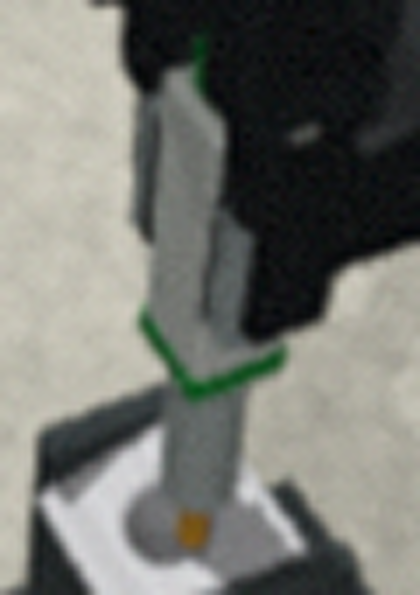

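```bash
cat >> h.py <<'E'
from scipy.optimize import least_squares
def penfit(obs,g0,ps=.04,prior=None):
    # obs: list of (cam, local pt in pen grip frame mm, (u,v)); params g, rotvec tilt about stand y (th>0 = top to -x), about stand x
    def pose(q):
        R=Ro.from_euler('z',ps)*Ro.from_euler('y',-q[3])*Ro.from_euler('x',q[4]); return R.as_matrix()
    def f(q):
        R=pose(q);r=[]
        for c,l,uv,w in obs:
            e=(np.array(proj(c,q[:3]+R@(np.array(l)/1000.)))-uv)*w
            r+= [x for x in e if np.isfinite(x)]
        r.append(q[4]/.02*1.0); return r
    r=least_squares(f,[*g0,0,0]); return r.x,np.round(r.fun,1)
E
python3 - <<'E'
from h import *
s=read_state();c=cam("wrist");d=cam("side")
obs=[(d,(-10,-10,-45),(348,321.4),1),(d,(-10,10,-45),(340.4,310.7),1),(d,(10,-10,-45),(360.4,315.3),1),
(c,(-10,-10,-45),(266.3,233),.7),(c,(-10,10,-45),(301.3,233),.7),(c,(-10,-10,30),(259,306),.5),(c,(-10,10,30),(310,306),.5)]
q,r=penfit(obs,s["ee_pos"]+[0,0,.021]);print(s["ee_pos"],q.round(4),r)
E
```

```text
[ 0.57004558 -0.26503065  0.15146168] [ 5.662e-01 -2.656e-01  1.772e-01  8.480e-02 -5.000e-04] [-0.6  0.7 -0.7  0.4  0.   1.   0.6  0.7 -0.1  0.6 -1.6  0.   1.7 -0.
 -0. ]
```

A fit to both views gives about 5° still to go (tilt 0.085 rad), so I push another 8 mm and then lift clear.

```bash
python3 -m inch '-1 0 0 0.4 0;-1 0 0 0.8 0;-1 0 0 0.8 0;-1 0 0 0.8 0' 20; python3 -m inch '-1 -2 0 0 0;-1 -5 0 0 0;-1 -8 0 0 0;-1 -9 0 0 0;-1 -9 0 0 0;-1 -9 0 0 0' 60;  python3 - <<'E'
from h import *
s=read_state();print(s["ee_pos"],s["contact_force"],s["gripper_width"])
c=cam("wrist");save(c,"w11.png"); t=cam("side");save(t,"s11.png")
E
```

```text
time_s: 12.82
ee_pos: [0.5782, -0.2648, 0.1514]
orientation: [-0.014, 0.707, 0.013, 0.707]
contact_force: [-3.2, -0.5, 1.3]
gripper_width: 0.0199
time_s: 13.58
ee_pos: [0.5773, -0.2643, 0.2398]
orientation: [-0.013, 0.708, 0.014, 0.706]
contact_force: [0.5, 0.5, -0.7]
gripper_width: 0.0193
[ 0.5773095  -0.26431937  0.23981818] [ 0.51676965  0.47543937 -0.71689232] 0.019259894432718312
```

View pics/s11.png

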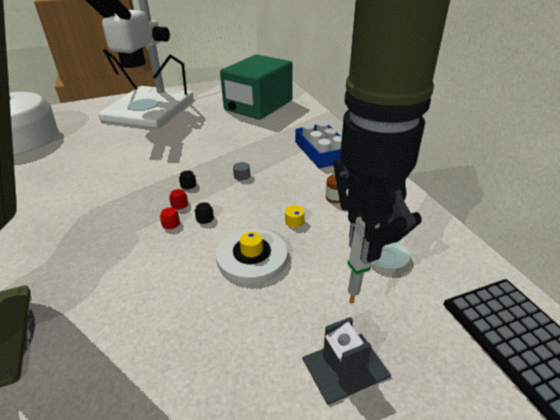

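View pics/w11.png

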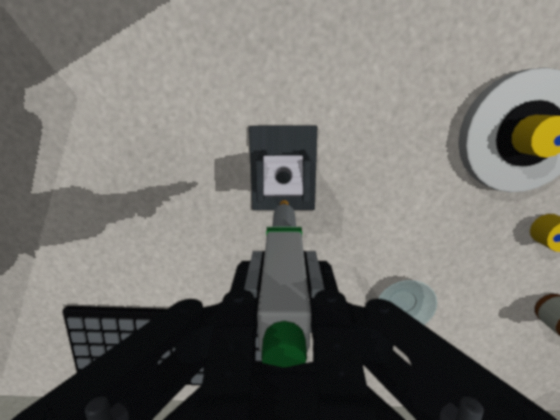

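The pen is free of the stand and looks upright. Its tip is at side (352,299) and wrist (283,203). I'll measure the tilt from enlarged crops.

```bash
python3 - <<'E'
import cv2
d=cv2.imread("pics/s11.png");c=cv2.imread("pics/w11.png")
cv2.imwrite("pics/s11c.png",cv2.resize(d[215:310,325:385],None,fx=6,fy=6,interpolation=cv2.INTER_CUBIC))
cv2.imwrite("pics/w11c.png",cv2.resize(c[190:380,230:340],None,fx=3,fy=3,interpolation=cv2.INTER_CUBIC))
E
```

```text
(no output)
```

View pics/s11c.png

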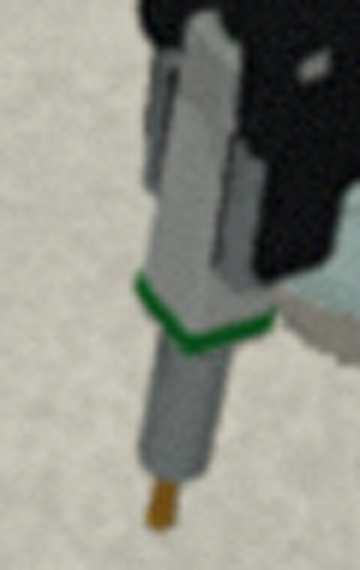

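View pics/w11c.png

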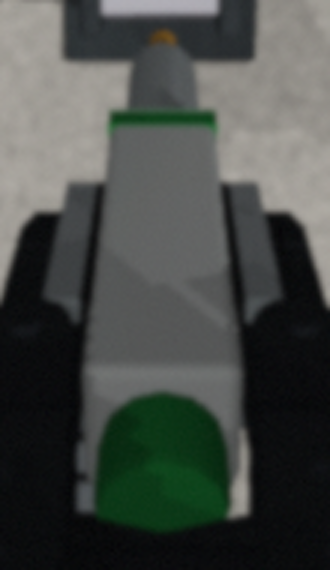

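```bash
python3 - <<'E'
from h import *
s=read_state();c=cam("wrist");d=cam("side")
obs=[(d,(-10,-10,-45),(356.7,274),1),(d,(-10,10,-45),(347.8,261.2),1),(d,(10,-10,-45),(370.5,267.2),1),(d,(0,0,-106),(351.8,302.5),1.5),
(c,(-10,-10,-45),(266.7,227.3),.5),(c,(-10,10,-45),(302,227.3),.5),(c,(-10,-10,30),(258,311.7),.5),(c,(-10,10,30),(311,311.7),.5),(c,(0,0,-105),(284.3,202),.5)]
q,r=penfit(obs,s["ee_pos"]+[0,0,.021]);print(s["ee_pos"],q.round(4),r,"pt rel TCP",q[:3]-s["ee_pos"])
for k in (d,c):
  o=[x for x in obs if x[0] is k]; 
  q1,r=penfit(o,q[:3]);print(q1.round(4),r)
E
```

```text
[ 0.57715559 -0.26431082  0.23969545] [ 0.5735 -0.2649  0.2642 -0.0256 -0.005 ] [-1.5  0.8 -1.3  2.9 -1.1  3.   0.7 -2.6 -0.  -0.5 -0.6 -0.6 -0.6  1.1
  1.3  0.9 -0.5  2.2 -0.2] pt rel TCP [-0.00367947 -0.00054471  0.02449328]
[ 0.5591 -0.2888  0.296  -0.0574 -0.0093] [-0.3 -0.9 -0.9  0.3  1.3  1.2 -0.  -0.5 -0.5]
[ 0.5786 -0.2646  0.255  -0.0651  0.0023] [ 0.7 -0.7 -0.7 -0.8  0.3  0.2 -0.3  0.2 -0.   1.   0.1]
```

```bash
python3 - <<'E'
from h import *
s=read_state();d=cam("side");c=cam("wrist")
print(blob(d,(8,120,40),(22,255,255),(330,280,380,320)))
x=d["pixels"][285:310,345:362]; print(cv2.cvtColor(x,cv2.COLOR_RGB2HSV)[:,:,1])
g=np.array([.5765,-.2645,.26])
for th in(-.06,-.03,0):
  p=penpts(g,th);print(th,{k:np.round(proj(d,v),1).tolist() for k,v in p.items()})
im=cv2.resize(d["pixels"][215:315,320:390,::-1],None,fx=6,fy=6,interpolation=cv2.INTER_CUBIC)
R=Ro.from_euler('zy',[.04,.05]).as_matrix()
for l in [(-10,-10,-45),(-10,10,-45),(10,-10,-45),(0,0,-85),(0,0,-107)]:
  u,v=proj(d,g+R@np.array(l)/1000); cv2.circle(im,(int((u-320)*6),int((v-215)*6)),4,(0,0,255),-1)
cv2.imwrite("pics/s12.png",im)
E
```

```text
[(array([351.71, 298.83]), np.int32(24), array([350, 295,   4,   8], dtype=int32))]
[[ 21  20  18  17  11  23  21  15  15  15  10  12  15  16   9  14  15]
 [ 22  25  21  23  14  16  10  15  12  22  26  14  13  18  17  11  17]
 [ 22  22  21  18   8  18  18  17  17  17  14  13  15  16  21  12  20]
 [ 21  20  21  16  20  16  15  15  12  17   5  12  13  13  20  13  20]
 [ 19  24  18  12  14  13  15  13   5  21  19  24  10  22  14  19  24]
 [ 20  20  19   6  19  21  15  18  15  15  15  11  11  15  12  15  17]
 [ 22  20  19  12  18  18  15   8  24  15  15  13  11  15   5  26  23]
 [ 20  17  20  23  15  17  15  20  12  13  18  13  20  23  15  18  22]
 [ 21  21  19  20  18  12  15  17  17  15  15  22   9   3  17  24  21]
 [ 20  21  17  21  18  25  45  42  18  13  13   9   6  21  23  20  21]
 [ 19  20  23  20  26  42 112 141 109  83  41  18  21  19  19  22  22]
 [ 19  20  20  22  22  61 144 205 185 119  43  20  20  20  22  16  21]
 [ 22  17  23  19  28  77 178 212 202 109  35  23  20  19  23  23  20]
 [ 21  21  20  19  32 100 189 221 192  81  26  17  19  21  20  17  20]
 [ 21  19  18  23  51 
[... 553 characters left out ...]
21  17  18  20  21  18  20  20  21  21  20  20  19  19  23  19]
 [ 23  20  18  21  22  20  19  18  20  20  20  21  20  18  23  22  17]
 [ 23  19  20  19  21  20  21  19  22  21  21  21  22  23  20  20  23]]
-0.06 {'top': [370.4, 211.7], 'green_base': [368.6, 220.4], 'edge_hi': [361.0, 222.3], 'edge_lo': [351.4, 271.0], 'barrelend': [353.6, 291.5], 'tip': [351.2, 303.0]}
-0.03 {'top': [369.4, 212.0], 'green_base': [367.9, 220.6], 'edge_hi': [360.3, 222.7], 'edge_lo': [352.3, 270.9], 'barrelend': [355.3, 290.9], 'tip': [353.3, 302.3]}
0 {'top': [368.5, 212.3], 'green_base': [367.2, 220.8], 'edge_hi': [359.6, 223.1], 'edge_lo': [353.2, 270.7], 'barrelend': [357.0, 290.3], 'tip': [355.3, 301.6]}
```

View pics/s12.png

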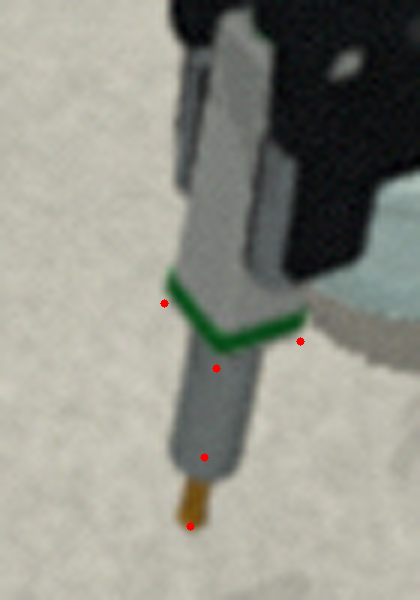

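```bash
python3 - <<'E'
from h import *
s=read_state();d=cam("side")
def hity(c,u,v,y):
    dd=c["R"].T@np.array([(u-c["cx"])/c["f"],(v-c["cy"])/c["f"],1]); o=-c["R"].T@c["t"]; return o+dd*(y-o[1])/dd[1]
p=hity(d,351.6,302.5,s["ee_pos"][1]-.0005);print(s["ee_pos"],"tip",p,p-s["ee_pos"])
b=blob(d,(105,100,30),(130,255,255),(235,225,270,260));print(b);print("spot side",hit(d,*b[0][0],.054))
print("j",s["joint_pos"].round(2),s["time_s"])
E
```

```text
[ 0.57752203 -0.26463444  0.24053907] tip [ 0.5703771  -0.26513444  0.15457462] [-0.00714494 -0.0005     -0.08596445]
[(array([250.5, 234.8]), np.int32(10), array([249, 234,   4,   3], dtype=int32))]
spot side [0.5212412  0.02954278 0.054     ]
j [-0.5   0.39  1.36  0.    1.4  -2.11] 13.875
```

Tilt is about −0.04 rad (2–3°), well inside the limit. The tip is at TCP + (−7, −0.5, −86) mm and the spot at about (0.521, 0.029). I move over the spot.

```bash
python3 -m inch '-1 0 2 -0.2 0;-1 0 6 -0.8 0;-1 0 11 -1.4 0;-1 0 16 -2 0;-1 0 21 -2.7 0;-1 0 26 -3.3 0;-1 0 29 -3.8 0;-1 0 29.6 -3.8 0;-1 0 29.6 -3.8 0;-1 0 29.6 -3.8 0' 60; python3 -m inch '-1 3 0 0 0;-1 6 0 0 0;-1 7 0 0 0;-1 7 0 0 0;-1 7 0 0 0' 60; python3 - <<'E'
from h import *
s=read_state();print(s["ee_pos"],s["contact_force"],s["gripper_width"])
c=cam("wrist");save(c,"w13.png"); d=cam("side");save(d,"s13.png")
print("spot",proj(d,[.5212,.0295,.054]),"tip exp",proj(d,s["ee_pos"]+[-.0071,-.0005,-.086]))
cv2.imwrite("pics/s13c.png",cv2.resize(d["pixels"][175:275,205:305,::-1],None,fx=6,fy=6,interpolation=cv2.INTER_CUBIC))
E
```

```text
time_s: 15.18
ee_pos: [0.5287, 0.0289, 0.2414]
orientation: [-0.013, 0.707, 0.013, 0.707]
contact_force: [-0.5, 0.4, -1.0]
gripper_width: 0.0196
time_s: 15.8
ee_pos: [0.5296, 0.0292, 0.1724]
orientation: [-0.013, 0.706, 0.013, 0.708]
contact_force: [0.3, 0.5, -2.2]
gripper_width: 0.0193
[0.52957183 0.0292156  0.1723697 ] [ 0.28613188  0.50206125 -2.15903697] 0.01926385033779057
spot (np.float64(250.48685908492524), np.float64(234.81837605546053)) tip exp (np.float64(250.26226470734855), np.float64(222.03498292732934))
```

View pics/s13c.png

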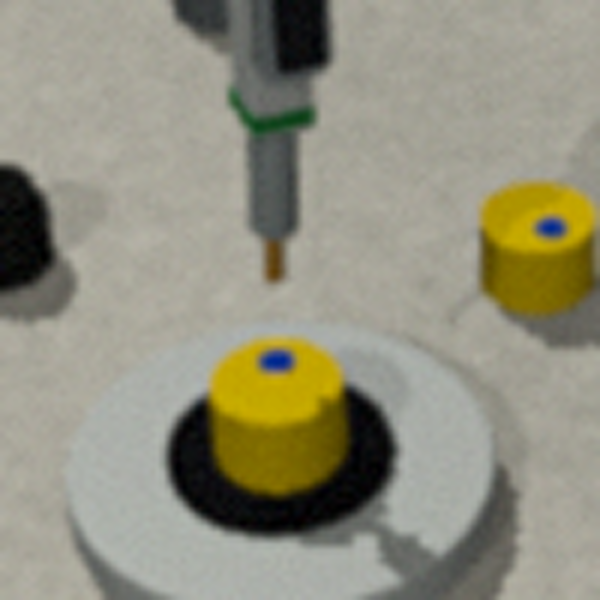

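View pics/w13.png

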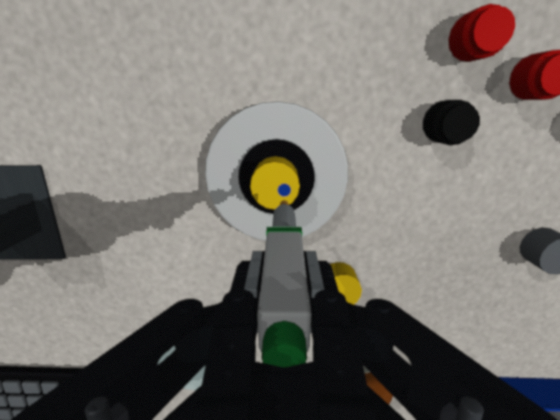

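The tip (side 250.7,222) is right above the spot (251,235), and in the wrist view the spot's column 285 matches the tip's 284. I lower to about 5 mm and look again.

```bash
python3 -m inch '-1 1.2 0 -0.1 0;-1 2.2 0 -0.1 0;-1 2.6 0 -0.1 0;-1 2.6 0 -0.1 0;-1 2.6 0 -0.1 0' 60; python3 - <<'E'
from h import *
s=read_state();print(s["ee_pos"],s["contact_force"],s["gripper_width"])
c=cam("wrist");save(c,"w14.png"); d=cam("side");save(d,"s14.png")
P=s["ee_pos"]+[-.0071,-.0005,-.086]
print("tip exp",P,proj(d,P),proj(c,P), "spot exp",proj(c,[.521,.029,.054]))
cv2.imwrite("pics/s14c.png",cv2.resize(d["pixels"][195:265,215:285,::-1],None,fx=8,fy=8,interpolation=cv2.INTER_CUBIC))
cv2.imwrite("pics/w14c.png",cv2.resize(c["pixels"][150:250,230:340,::-1],None,fx=6,fy=6,interpolation=cv2.INTER_CUBIC))
E
```

```text
time_s: 16.52
ee_pos: [0.5277, 0.0296, 0.1454]
orientation: [-0.014, 0.707, 0.014, 0.707]
contact_force: [0.1, -0.5, -1.7]
gripper_width: 0.0194
[0.52771597 0.02956199 0.14537345] [ 0.12876044 -0.46429981 -1.69755597] 0.019430276080339138
tip exp [0.52061597 0.02906199 0.05937345] (np.float64(250.11249206845642), np.float64(232.93538126998402)) (np.float64(284.30918504584554), np.float64(203.13581700233414)) spot exp (np.float64(284.20165483431316), np.float64(201.49850325419334))
```

View pics/s14c.png

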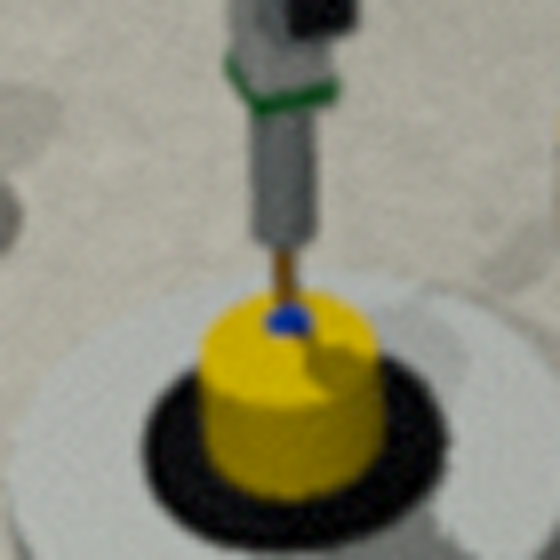

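View pics/w14c.png

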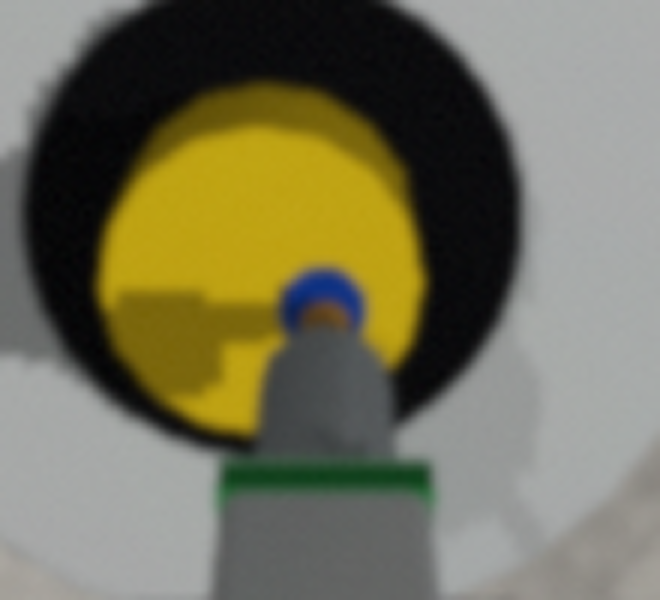

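Aligned: the brass tip sits over the blue spot in both views, with about 5 mm of gap. I press down in small steps, watching the force.

```bash
python3 -m inch '-1 0.2 0 0 0;-1 0.4 0 0 0;-1 0.4 0 0 0;-1 0.4 0 0 0' 60; python3 -c "
from h import *
s=read_state();print(s['ee_pos'],s['contact_force'])"; python3 -m inch '-1 0.1 0 0 0;-1 0.2 0 0 0;-1 0.3 0 0 0;-1 0.3 0 0 0;-1 0.3 0 0 0' 60;python3 -c "
from h import *
s=read_state();print(s['ee_pos'],s['contact_force'])"
python3 - <<'E'
from h import *
d=cam("side");save(d,"s15.png")
cv2.imwrite("pics/s15c.png",cv2.resize(d["pixels"][195:265,215:285,::-1],None,fx=8,fy=8,interpolation=cv2.INTER_CUBIC))
E
```

```text
time_s: 17.12
ee_pos: [0.5275, 0.0295, 0.1413]
orientation: [-0.013, 0.707, 0.013, 0.707]
contact_force: [0.4, -0.8, -1.6]
gripper_width: 0.0193
[0.52746623 0.02954086 0.14127131] [ 0.39668449 -0.80659832 -1.56514312]
time_s: 17.75
ee_pos: [0.5276, 0.0295, 0.1384]
orientation: [-0.014, 0.707, 0.013, 0.707]
contact_force: [-0.1, -0.2, 0.7]
gripper_width: 0.0195
[0.52755541 0.02954257 0.13840265] [-0.1389626  -0.22590366  0.70394189]
```

View pics/s15c.png

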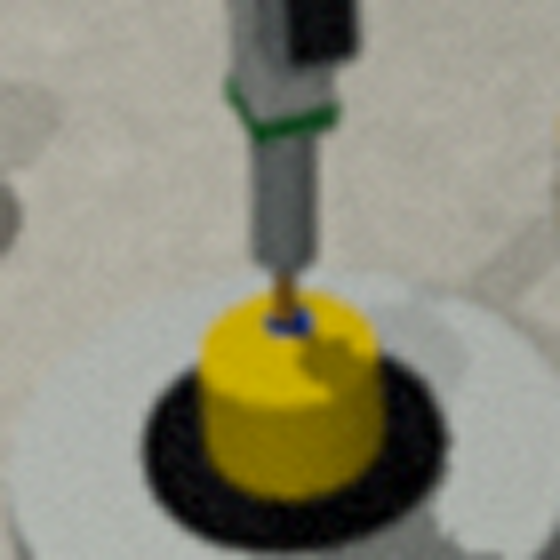

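Contact is made, with the force up by about 2.3 N and the tip in by about 3–4 mm. I press 2 mm more and average the force.

```bash
python3 -m inch '-1 0.1 0 0 0;-1 0.2 0 0 0;-1 0.2 0 0 0;-1 0.2 0 0 0;-1 0.2 0 0 0' 60
python3 - <<'E'
from h import *
F=[];Z=[]
for i in range(8):
    d=cam("side"); s=read_state();F.append(s["contact_force"]);Z.append(s["ee_pos"])
print(np.mean(F,0),np.std(F,0),np.mean(Z,0))
c=cam("wrist");save(d,"s16.png");save(c,"w16.png");t=cam("top");save(t,"t16.png")
a=cv2.resize(d["pixels"][195:265,215:285,::-1],None,fx=8,fy=8,interpolation=cv2.INTER_CUBIC);cv2.imwrite("pics/s16c.png",a)
cv2.imwrite("pics/w16c.png",cv2.resize(c["pixels"][150:250,230:340,::-1],None,fx=6,fy=6,interpolation=cv2.INTER_CUBIC))
E
```

```text
time_s: 18.42
ee_pos: [0.5275, 0.0295, 0.1363]
orientation: [-0.014, 0.707, 0.014, 0.707]
contact_force: [-1.6, -0.5, 0.6]
gripper_width: 0.0194
[-0.22065966  0.00473851  1.44249272] [0.55511149 0.39427016 0.45897479] [0.52750771 0.02954703 0.13633055]
```

View pics/s16c.png

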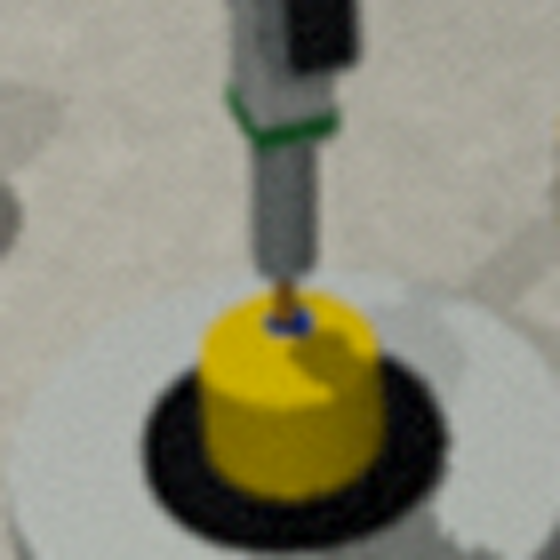

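View pics/w16c.png

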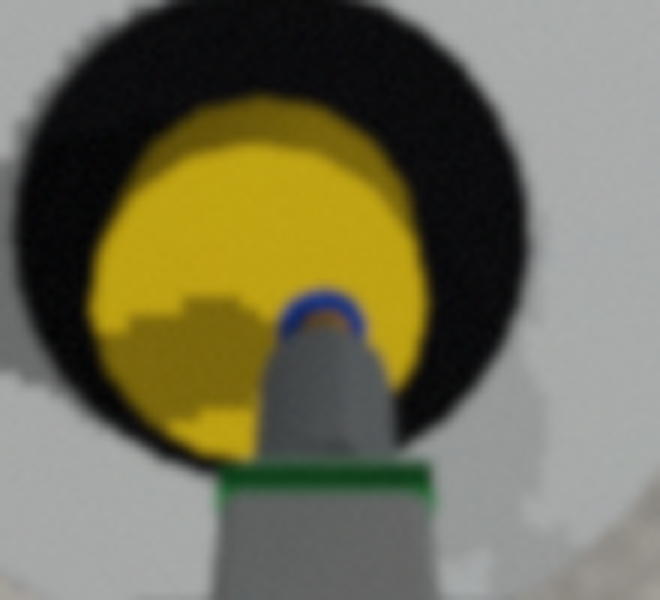

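View pics/t16.png

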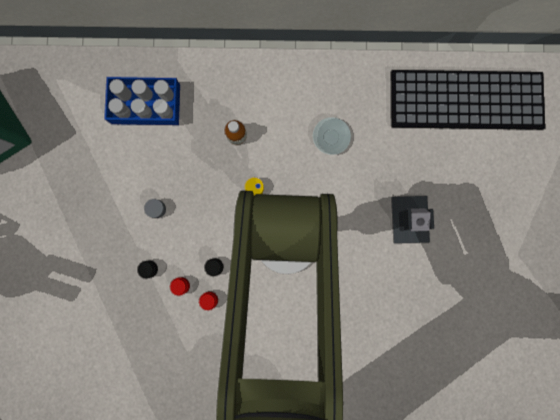

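The mean force change is about +2.9 N, which means about 5.5 mm of travel. The tip is centred on the spot in both views and the bystanders are at their original pixels, so I hand in.

```bash
python3 -c "
from cell import *
s=read_state();print(s['time_s'],s['gripper_width'],s['joint_velocities'].round(3))
print(hand_in())"
```

```text
18.925 0.019146735392141782 [ 0.     0.002 -0.001  0.001  0.001  0.001]
the job is handed in; nothing more can be done
None
```

The job is handed in at 18.9 s of the 54 s. The yellow mount farthest to the robot's left stands, spot up, in the middle of the black plate. The gauge pen is held in the gripper with its tip pressing on the blue spot. The hand-in gave no verdict, so this rests on my own checks.

- **Mount:** set down gently on the plate and let go; it looked centred to within about 2 mm.
- **Pen:** I slid it out along its leaning axis, keeping only the brass tip in the bore. I then moved the gripper so the bore's edge swung the pen upright between the pads.
- **Press:** the force rose by about 2.9 N, noisy by about 0.5 N. That means the sprung tip is in about 5–6 mm. In the last side and wrist pictures the tip sits within about 1–2 mm of the spot's centre.
- **Bystanders:** in the last top picture the caps, grey mount, dish and bottle are at their starting pixels.
- **Disagreements:**
  - The estimates of the pen's final tilt ranged from 1.5 to 4 degrees; I judged it about 2–3 degrees, against the limit of 8.
  - In the side view the green band appeared a few mm higher on the pen than described. I put more weight on the tip, barrel and grip edges instead.

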